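Put the calibration weights back on their stand in order of size

ROBOT

A 6-joint arm with a two-finger parallel gripper is mounted at the origin on a cart in front of the work surface, level with it; the furniture and walls round the work are solid. World frame = base frame: x ahead of the robot, y to its left, z up, the work surface at z = 0. Lengths are in m, angles in rad, forces in N, time in s.
With the tool pointing down it reaches from about 0.4 to 0.825 m from the base axis. Payload 7 kg.
Tool frame: the origin (TCP) lies midway between the tips of the shut fingers; the grasp point (between the pads) lies 19 mm behind it; z points along the fingers, y is the line along which they close (so a half turn about z gives the same grasp; the last joint's range is limited). The gripper opens to 88 mm and grips with 3 to 60 N. Pads are 19 mm wide; open, the fingers measure 130 mm over their backs; the gripper's body (78 mm by 193 mm) begins 47 mm behind the grasp point.
Start: joints at [1.569, 0.359, 0.012, 0, -1.224, -0.288], TCP at [0.193, 0.647, 0.227] pointing down, gripper open.
Joint ranges: [-3.07, 3.07], [-1.43, 2.12], [-1.02, 1.25], [-3.03, 1.67], [-3.05, -0], [-3.03, 3.03]. Speed limits (rad/s): [2.39, 2.39, 3.01, 3.14, 3.14, 3.14].

INTERFACE

Orientations are given as [roll, pitch, yaw] about the fixed x, y, z axes, in that order (R = Rz(yaw) Ry(pitch) Rx(roll)).
In Python, from station import arm, grab_frame, camera_params, spot_in gives the robot as it stands.
- The arm moves only by the shell command python3 -m jog 'ROWS' [FORCE]. ROWS is JSON, a list that holds one entry, the list of rows, each a list of 7 numbers: the shift along the tool's x, y, z in mm, then the turn, a rotation vector about the tool's x, y, z in rad, then the finger opening in mm, from 0 to 87.6. In form: [[[x, y, z, wx, wy, wz, fingers], ...]]. A call has 1 to 20 rows; each row is the pose to reach, as a shift and turn from the pose commanded when the call began, along the tool's axes at that moment; what a row does not reach only later rows make up. A row lasts 1/8 s, in which the tool goes at most 62.5 mm and 10.7 degrees, less where a joint would pass 70% of its speed; a pose out of reach is approached as far as the arm can. A call with a gripper value outside its range is refused whole. The fingers move at their own pace and stop on an object; FORCE is the grip in N (left out, the last holds). Time passes only in rows, so rows that repeat a pose let the fingers close. It gives the time, the measured TCP pose, the force, the opening and the grip force at its end, in the units of the state.
- arm.get_state(): the state, without advancing time (a new reading comes with each control period).
- grab_frame(name): name is "scene" or "side" or "wrist"; returns (picture, depth): 480x640x3 uint8, blue, green, red; 480x640 float32, m along the optical axis (not along the pixel's ray), 0 where there is no reading.
- camera_params(name): a dict with "mtx" (3x3 intrinsics, pixels), "R" (3x3) and "t" (3): a world point X has camera coordinates R X + t. Camera axes: x right, y down, z forward; pixel columns grow to the right and rows downward; lengths in m; the calibration is good to about 2 mm. A picture is of the moment at which its call begins: read the wrist's pose just before it. camera_params takes no time and is no camera call; for the wrist camera it gives the pose at the moment of the call.
- arm.job_done(): hands the job in; it is judged then, once.
Trained networks look in the newest picture that a camera, given by its name, has taken for a name from the list of things; names that differ only in an ending like _2 or _b are one class to them, and where a whole thing is asked for, a point or a joint stands for the part that bears it (a point fixed in the world has none). Each returns a list of dicts, best first, with "confidence" (0 to 1); they miss things now and then, are a little off and sometimes report something else, mostly with a low value. They report only what shows in the picture. A call takes as long as a camera call.
- spot_in(query, camera): "uv" ([column, row] in pixels, amid what is visible of it).
The state is a dict: "t": time; "q": joint angles; "qd": joint speeds; "joint_efforts": joint torques, N m; "eef_pos": TCP position; "ee_rot": TCP orientation; "force": force on the tool from outside, world axes, zero at the start; "moment": the same for the moment, N m; "width": finger opening in m; "gripper_force": force on a finger pad.
Only numpy, scipy, OpenCV 4.12 (cv2) and the standard library are available. Lean on these libraries where they do the work, as an engineer would, in place of code of your own. Each camera call takes 0.05 s, during which the arm holds its last target. There are 200 camera calls.

TASK

Put the four loose calibration weights back on the wooden weight stand in order of size, one standing upright on the middle of each grey felt disc: the largest on the disc next to the brass post, then getting smaller so that the smallest stands farthest from the post. Leave the sample jar and the mortar standing where they are.

Things in the scene. Friction and masses are not known exactly. Their poses are not given: they have to be found in the camera images.
- weight_500: grey metal calibration weight with a knob, 500 g, the largest, standing upright and loose on the worktop; 56 mm tall, body 38 mm across with a narrower knob on top (for contact a plain cylinder 38 mm across over its whole height). Grip it round its body, from above. Origin: centre of its underside; z up; round, so yaw means nothing.
- weight_200: grey metal calibration weight with a knob, 200 g, second largest, standing upright and loose on the worktop; 42 mm tall, body 28 mm across with a narrower knob on top (for contact a plain cylinder 28 mm across over its whole height). Grip it round its body, from above. Origin: centre of its underside; z up; round, so yaw means nothing.
- weight_100: grey metal calibration weight with a knob, 100 g, third in size, standing upright and loose on the worktop; 34 mm tall, body 22 mm across up to 20 mm high, then a shoulder and a knob 14 mm across. Grip it round its body, from above. Origin: centre of its underside; z up; round, so yaw means nothing.
- weight_50: grey metal calibration weight with a knob, 50 g, the smallest, standing upright and loose on the worktop; 26 mm tall, body 17 mm across up to 16 mm high, then a shoulder and a knob 11 mm across. Grip it round its body, from above. Origin: centre of its underside; z up; round, so yaw means nothing.
- seat_1: grey felt disc, the one next to the brass post, in the row of four on the wooden weight stand; 52 mm across. Origin: centre of its top, 16 mm above the worktop; z up, y along the row towards the brass post. The post stands 43 mm beyond this disc's centre, is 20 mm across at its foot and reaches 58 mm above the worktop.
- seat_2: grey felt disc, second from the brass post, in the row of four on the wooden weight stand; 52 mm across. Origin: centre of its top, 16 mm above the worktop; z up, y along the row towards the brass post. The discs are 70 mm apart, centre to centre, and 2 mm proud of the wood.
- seat_3: grey felt disc, third from the brass post, in the row of four on the wooden weight stand; 52 mm across. Origin: centre of its top, 16 mm above the worktop; z up, y along the row towards the brass post. The stand is a fixed wooden bar 300 x 70 mm, 14 mm thick; it may lie at any angle.
- seat_4: grey felt disc, the one farthest from the brass post, in the row of four on the wooden weight stand; 52 mm across. Origin: centre of its top, 16 mm above the worktop; z up, y along the row towards the brass post. A dark strip is inlaid in the wood beyond it.
- sample_jar: bystander: white plastic jar with red screw cap, 55 mm across, 72 mm tall, loose, standing near the weights. Origin: centre of its underside, z up.
- mortar: bystander: white porcelain mortar (bowl), 88 mm across, 48 mm tall, loose, standing near the weights. Origin: centre of its underside, z up.

How it is judged:
By the outcome, as a careful person would: the job done as asked, in the order asked, and still so for the second after the job is handed in, with the robot touching nothing.
It also fails if it takes over 115 s, if anything falls off the work surface, if the arm or the gripper's body presses on something with over 40 N, if the wrist force passes 120 N, or if a joint passes its speed limit or range.

## Working session

There is one attempt and no reset: what is moved stays moved. The work goes in short steps, Python scripts to look and compute and a shell command to move; the robot and the scene stay as the last step left them, time stands still between calls to the robot, and variables do not carry over. Pictures are saved under pics/ and viewed, at most 14 in all, crops included, and the job is handed in when it is done.

```bash
ls; mkdir -p pics
python3 - <<'E'
from station import *
import cv2,numpy as np
print(arm.get_state())
for c in ("scene","side"):
    p,d=grab_frame(c); cv2.imwrite(f"pics/{c}0.png",p); np.save(f"pics/{c}0.npy",d)
    print(c,camera_params(c))
    for n in ("weight_500","weight_200","weight_100","weight_50","seat_1","sample_jar","mortar"):
        print(n,[(np.round(r["uv"]),round(r["confidence"],2)) for r in spot_in(n,c)])
E
```

```text
pics
{'t': 0.0, 'q': array([ 1.56909383e+00,  3.59382982e-01,  1.10408465e-02, -3.78802819e-04,
       -1.22410683e+00, -2.88095170e-01]), 'qd': array([-0.00020942,  0.00150558,  0.00043179,  0.00045492,  0.00054606,
       -0.00055701]), 'joint_efforts': array([ 1.72301275e-04, -5.82718384e+01,  2.93053293e+01,  6.99734464e+00,
        6.72531605e-03, -1.66050236e-04]), 'eef_pos': array([0.19276601, 0.64636007, 0.22561222]), 'ee_rot': array([ 3.13990694e+00, -1.28186333e-04, -2.89926564e-01]), 'force': array([ 0.08208588,  0.20228193, -0.44317996]), 'moment': array([ 0.02399782, -0.0423195 ,  0.02903359]), 'gripper_force': 0.0, 'width': 0.08755089448520677}
scene {'mtx': array([[570.20952375,   0.        , 320.63986191],
       [  0.        , 570.20952375, 240.53802922],
       [  0.        ,   0.        ,   1.        ]]), 'R': array([[-0.88331367, -0.46875598, -0.00497886],
       [-0.33571877,  0.63996263, -0.69118792],
       [ 0.32718476, -0.60886424, -0.72265792]]), 't': array([0.41979942, 0.24923144, 0.9388582 ])}
weight_500 [(array([352., 237.]), 0.8), (array([384., 202.]), 0
[... 889 characters left out ...]
3, 1.34659691])}
weight_500 [(array([338., 203.]), 0.81), (array([278., 223.]), 0.66), (array([331., 230.]), 0.55), (array([298., 198.]), 0.51)]
weight_200 [(array([338., 203.]), 0.81), (array([278., 223.]), 0.66), (array([331., 230.]), 0.55), (array([298., 198.]), 0.51)]
weight_100 [(array([338., 203.]), 0.81), (array([278., 223.]), 0.66), (array([331., 230.]), 0.55), (array([298., 198.]), 0.51)]
weight_50 [(array([338., 203.]), 0.81), (array([278., 223.]), 0.66), (array([331., 230.]), 0.55), (array([298., 198.]), 0.51)]
seat_1 [(array([300., 317.]), 0.75), (array([228., 279.]), 0.66), (array([274., 303.]), 0.65)]
sample_jar [(array([374., 237.]), 0.78)]
mortar [(array([323., 165.]), 0.95)]
```

View pics/scene0.png

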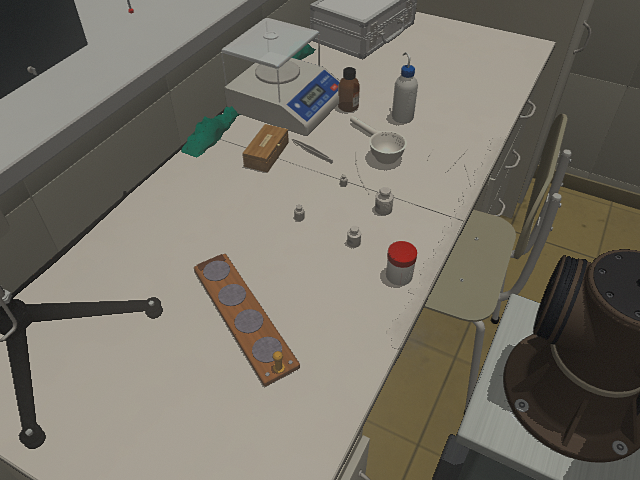

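View pics/side0.png

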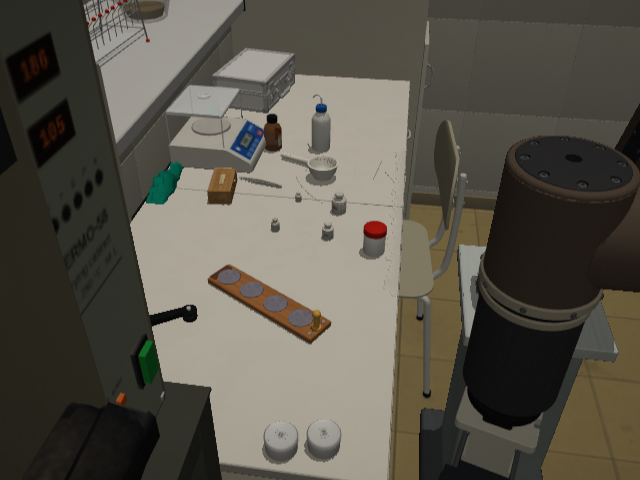

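The scene picture shows the 500 at (384,202), the 200 at (354,237), the 100 at (299,213) and the 50 at (343,181). The discs are at (267,350), (248,320), (232,294) and (216,270), with the post at (278,362). The side picture agrees: the post is at (316,320), and the weights are at (339,204), (328,231), (276,225) and (298,198).

```bash
cat > h.py <<'E'
from station import *
import cv2,numpy as np
def ray(c,uv,z,P=None):
    P=P or camera_params(c); K,R,t=P["mtx"],P["R"],P["t"]
    o=-R.T@t; d=R.T@np.linalg.inv(K)@np.array([uv[0],uv[1],1.])
    return o+d*(z-o[2])/d[2]
def cloud(c,d,P=None):
    P=P or camera_params(c); v,u=np.mgrid[:480,:640]
    p=np.stack([u,v,np.ones_like(u)],-1)@np.linalg.inv(P["mtx"]).T*d[...,None]
    return (p-P["t"])@P["R"]
E
python3 - <<'E'
from h import *
np.set_printoptions(precision=4,suppress=True)
H=dict(w500=.056,w200=.042,w100=.034,w50=.026,jar=.072,mortar=.048)
U={"scene":dict(w500=(384,202),w200=(353,237),w100=(299,213),w50=(343,181),jar=(400,261),mortar=(387,148)),
"side":dict(w500=(339,204),w200=(328,231),w100=(276,225),w50=(298,198),jar=(374,238),mortar=(323,167))}
S={"scene":[(267,350),(248,320),(232,294),(216,270)],"side":[(300,317),(275,303),(251,289),(228,276)]}
for c in U:
    for n in U[c]: print(c,n,ray(c,U[c][n],H[n]/2)[:2])
    for s in S[c]: print(c,"seat",ray(c,s,.016)[:2])
    X=cloud(c,np.load(f"pics/{c}0.npy"))
    for n,uv in U[c].items():
        r=ray(c,uv,H[n]/2); m=(np.hypot(X[...,0]-r[0],X[...,1]-r[1])<.06)&(X[...,2]>.006)&(X[...,2]<.1)
        q=X[m]; print(n,len(q),(q.min(0)+q.max(0))[:2]/2 if len(q) else 0,q[:,2].max() if len(q) else 0)
P=camera_params("wrist");p,d=grab_frame("wrist");cv2.imwrite("pics/w0.png",p);print(P, "cam pos",-P["R"].T@P["t"])
E
```

```text
scene w500 [ 0.4542 -0.2497]
scene w200 [ 0.4704 -0.1312]
scene w100 [ 0.6045 -0.1455]
scene w50 [ 0.5701 -0.2869]
scene jar [ 0.3571 -0.102 ]
scene mortar [ 0.5256 -0.4318]
scene seat [0.4858 0.1763]
scene seat [0.5491 0.1386]
scene seat [0.6079 0.1026]
scene seat [0.6687 0.0678]
w500 403 [ 0.4571 -0.2541] 0.058945102257213444
w200 234 [ 0.4526 -0.1331] 0.04581191852671265
w100 121 [ 0.6054 -0.1447] 0.03828640323189825
w50 59 [ 0.5706 -0.2885] 0.02938840961366508
jar 1094 [ 0.3536 -0.0957] 0.07660468042194529
mortar 935 [ 0.5243 -0.4251] 0.05301487596220266
side w500 [ 0.4567 -0.2506]
side w200 [ 0.4707 -0.1354]
side w100 [ 0.6041 -0.1468]
side w50 [ 0.5717 -0.2864]
side jar [ 0.3559 -0.1026]
side mortar [ 0.5253 -0.4448]
side seat [0.4895 0.1719]
side seat [0.5494 0.1376]
side seat [0.6104 0.1011]
side seat [0.6719 0.0655]
w500 272 [ 0.4487 -0.2553] 0.05821306040174995
w200 173 [ 0.4887 -0.1156] 0.046173537918474165
w100 96 [ 0.6151 -0.1447] 0.038166533269046315
w50 51 [ 0.5837 -0.2915] 0.03152994744597811
jar 724 [ 0.3431 -0.0936] 0.07688119951637523
mortar 546 [ 0.5307 -0.431 ] 0.05472687866673929
{'mtx': array([[402.2379,   0.    , 318.2058],
       [  0.    , 402.2379, 242.1097],
       [  0.    ,   0.    ,   1.    ]]), 'R': array([[-0.2856, -0.9584,  0.0005],
       [-0.9275,  0.2765,  0.2516],
       [-0.2412,  0.0714, -0.9678]]), 't': array([ 0.6747, -0.0317,  0.389 ])} cam pos [0.2571 0.6276 0.3841]
```

View pics/w0.png

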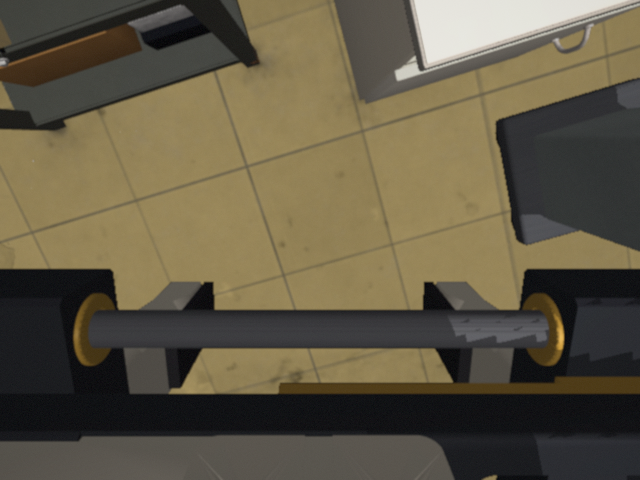

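The wrist picture shows only the floor, with the gripper across rows 270 and below, so there is nothing to use yet. I'll move to a view over the stand.

```bash
python3 -m jog '[[[0,0,-74,0,0,0,87],[216,186,-74,0,0,0.12,87],[432,373,-74,0,0,0.245,87],[432,373,-74,0,0,0.245,87],[432,373,-74,0,0,0.245,87],[432,373,-74,0,0,0.245,87],[432,373,-74,0,0,0.245,87],[432,373,-74,0,0,0.245,87],[432,373,-74,0,0,0.245,87],[432,373,-74,0,0,0.245,87],[432,373,-74,0,0,0.245,87],[432,373,-74,0,0,0.245,87],[432,373,-74,0,0,0.245,87],[432,373,-74,0,0,0.245,87],[432,373,-74,0,0,0.245,87],[432,373,-74,0,0,0.245,87]]]'
python3 - <<'E'
from h import *
np.set_printoptions(precision=4,suppress=True)
s=arm.get_state();P=camera_params("wrist");p,d=grab_frame("wrist");cv2.imwrite("pics/w1.png",p);np.savez("pics/w1.npz",d=d,**P)
print(s["q"],s["eef_pos"],s["ee_rot"])
for r in spot_in("seat_1","wrist"): print(r["uv"],r["confidence"],ray("wrist",r["uv"],.016,P))
X=cloud("wrist",d,P)
print("table z",np.median(X[(abs(X[...,2])<.01)][:,2]))
E
```

```text
t: 2.85
eef_pos: [0.5001, 0.1664, 0.3006]
ee_rot: [-3.142, -0.0, -0.534]
force: [0.8, -0.4, 0.2]
width: 0.0872
gripper_force: 0.0
[ 0.6937  0.0718 -0.1905  0.     -1.3084  0.3432] [0.5001 0.1664 0.3006] [-3.1416 -0.     -0.5339]
[315.8, 13.9] 0.94 [0.6609 0.0738 0.016 ]
[318.5, 148.6] 0.85 [0.5477 0.1375 0.016 ]
[321.4, 214.6] 0.84 [0.4843 0.1712 0.016 ]
[317.4, 77.6] 0.63 [0.6094 0.1024 0.016 ]
table z -0.0007387501971652893
```

View pics/w1.png

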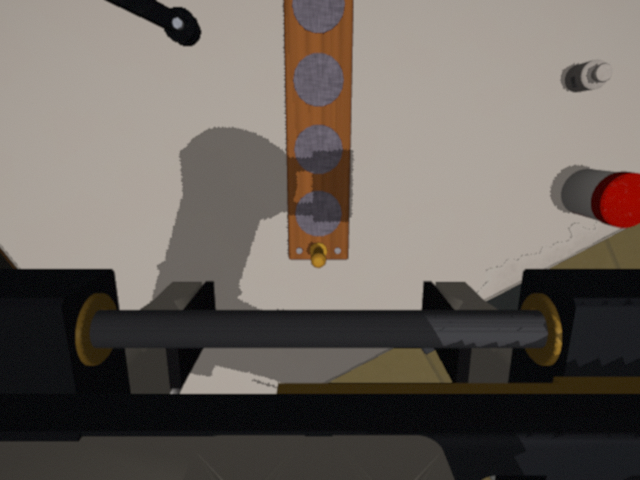

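The wrist view shows the discs centred on column 319, at rows 8, 79, 148 and 214. The post is at (318,255) and the bar lies along tool x, so the yaw of -0.534 is right. Next I look at the weights.

```bash
python3 -m jog '[[[134,305,0,0,0,0,87],[134,305,0,0,0,0,87],[134,305,0,0,0,0,87],[134,305,0,0,0,0,87],[134,305,0,0,0,0,87],[134,305,0,0,0,0,87],[134,305,0,0,0,0,87],[134,305,0,0,0,0,87],[134,305,0,0,0,0,87],[134,305,0,0,0,0,87]]]'
python3 - <<'E'
from h import *
np.set_printoptions(precision=4,suppress=True)
s=arm.get_state();P=camera_params("wrist");p,d=grab_frame("wrist");cv2.imwrite("pics/w2.png",p);np.savez("pics/w2.npz",d=d,**P)
print(s["q"],s["eef_pos"],s["ee_rot"])
for r in spot_in("weight_500","wrist"): print(r["uv"],r["confidence"],ray("wrist",r["uv"],.02,P))
X=cloud("wrist",d,P)
# top surfaces: knob tops from the depth
for n,c,h,b in (("500",(.456,-.250),.056,.019),("200",(.4705,-.133),.042,.014),("100",(.604,-.146),.034,.011),("50",(.571,-.287),.026,.0085)):
    m=(np.hypot(X[...,0]-c[0],X[...,1]-c[1])<.035)&(abs(X[...,2]-h)<.004)
    v,u=np.nonzero(m); q=X[m]
    if len(q): print(n,len(q),"px",u.mean(),v.mean(),"centre",q.mean(0),"ray",ray("wrist",(u.mean(),v.mean()),h,P)[:2])
E
```

```text
t: 4.2
eef_pos: [0.4604, -0.164, 0.3006]
ee_rot: [-3.142, -0.0, -0.533]
force: [0.8, -0.5, -0.3]
width: 0.0867
gripper_force: 0.0
[ 0.0611  0.0035 -0.2622 -0.     -1.305   0.9764] [ 0.4604 -0.164   0.3006] [-3.1415 -0.0001 -0.5334]
[236.1, 88.3] 0.76 [ 0.6028 -0.1508  0.02  ]
[292.3, 205.5] 0.71 [ 0.4703 -0.1372  0.02  ]
[368.4, 44.3] 0.64 [ 0.5702 -0.2873  0.02  ]
[394.8, 162.3] 0.62 [ 0.4543 -0.256   0.02  ]
500 478 px 400.92887029288704 162.2866108786611 centre [ 0.4563 -0.2566  0.0551] ray [ 0.4565 -0.2564]
200 224 px 290.98660714285717 209.25 centre [ 0.4699 -0.1368  0.0411] ray [ 0.47  -0.137]
100 146 px 230.91095890410958 85.8972602739726 centre [ 0.6047 -0.1491  0.0331] ray [ 0.6046 -0.1492]
50 89 px 372.6179775280899 40.86516853932584 centre [ 0.5701 -0.2914  0.0252] ray [ 0.57   -0.2912]
```

View pics/w2.png

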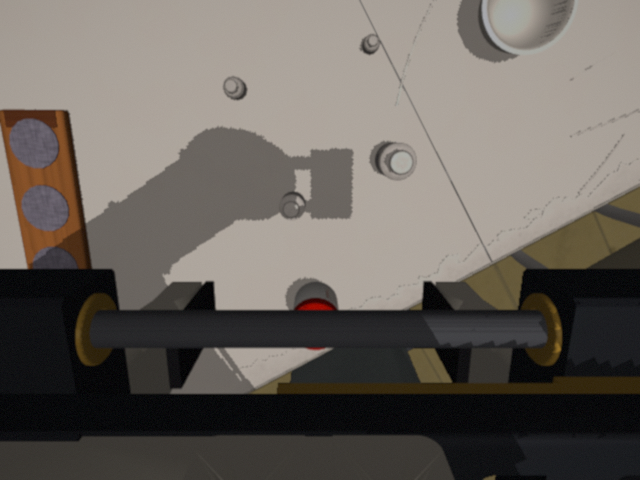

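The weights show at (401,162) for the 500, (291,207) for the 200, (233,87) for the 100 and (371,43) for the 50. The wrist estimates differ from the fixed cameras by about 4 mm, so I'll remeasure up close before each grasp.

```bash
cat > m.py <<'E'
import sys
from h import *
np.set_printoptions(precision=1,suppress=True)
cx,cy,h=map(float,sys.argv[1:4])
s=arm.get_state();P=camera_params("wrist");p,d=grab_frame("wrist");cv2.imwrite(f"pics/m{s['t']:.2f}.png",p)
X=cloud("wrist",d,P); m=(np.hypot(X[...,0]-cx,X[...,1]-cy)<.03)&(abs(X[...,2]-h)<.004)
v,u=np.nonzero(m); (x,y),r=cv2.minEnclosingCircle(np.stack([u,v],1).astype(np.float32))
yaw=s["ee_rot"][2]
for uv in ((u.mean(),v.mean()),(x,y)):
    w=ray("wrist",uv,h,P); D=w-s["eef_pos"]
    print(len(u),"px",np.array(uv),"world mm",w*1e3,"tool shift mm",np.cos(yaw)*D[0]+np.sin(yaw)*D[1],np.sin(yaw)*D[0]-np.cos(yaw)*D[1],"z",s["eef_pos"][2])
print("rot",np.round(s["ee_rot"],3))
E
python3 -m jog '[[[-8,79,0,0,0,0,87],[-8,79,60,0,0,0,87],[-8,79,120,0,0,0,87],[-8,79,180,0,0,0,87],[-8,79,180,0,0,0,87],[-8,79,180,0,0,0,87],[-8,79,180,0,0,0,87]]]'
python3 m.py .456 -.253 .056
```

```text
t: 5.18
eef_pos: [0.415, -0.2289, 0.1231]
ee_rot: [-3.14, -0.004, -0.534]
force: [0.9, -0.5, -0.2]
width: 0.0871
gripper_force: 0.0
1479 px [323.1 170.1] world mm [ 456.5 -256.8   56. ] tool shift mm 0.04999624340631974 0.0028668178369365624 z 0.12311216939669614
1479 px [323.2 170.1] world mm [ 456.5 -256.8   56. ] tool shift mm 0.050006535610272865 0.0028825252537568666 z 0.12311216939669614
rot [-3.1 -0.  -0.5]
```

```bash
python3 -m jog '[[[50,3,0,0,0,0,87],[50,3,0,0,0,0,87],[50,3,40,0,0,0,87],[50,3,80,0,0,0,87],[50,3,112,0,0,0,87],[50,3,112,0,0,0,87],[50,3,112,0,0,0,30],[50,3,112,0,0,0,30],[50,3,112,0,0,0,30],[50,3,112,0,0,0,30],[50,3,112,0,0,0,30],[50,3,112,0,0,0,30],[50,3,112,0,0,0,30],[50,3,112,0,0,0,30]]]' 25
```

```text
t: 6.98
eef_pos: [0.4548, -0.2567, 0.0087]
ee_rot: [-3.141, -0.0, -0.535]
force: [0.6, 2.6, 3.5]
width: 0.0375
gripper_force: 25.0
```

```bash
python3 -m jog '[[[0,0,-60,0,0,0,30],[0,0,-120,0,0,0,30],[-20,-40,-141,0,0,0,30],[-48,-96,-141,0,0,0,30],[-72,-144,-141,0,0,0,30],[-96,-192,-141,0,0,0,30],[-120,-240,-141,0,0,0,30],[-144,-288,-141,0,0,0,30],[-168,-336,-141,0,0,0,30],[-192,-384,-141,0,0,0,30],[-192,-384,-141,0,0,0,30],[-192,-384,-141,0,0,0,30],[-192,-384,-141,0,0,0,30],[-192,-384,-141,0,0,0,30]]]'
python3 - <<'E'
from h import *
np.set_printoptions(precision=4,suppress=True)
s=arm.get_state();P=camera_params("wrist");p,d=grab_frame("wrist");cv2.imwrite("pics/w3.png",p)
print(s["eef_pos"],s["ee_rot"])
for r in spot_in("seat_1","wrist"): print(r["uv"],r["confidence"],ray("wrist",r["uv"],.016,P)[:2])
E
```

```text
t: 8.72
eef_pos: [0.4849, 0.1705, 0.1495]
ee_rot: [3.141, 0.0, -0.536]
force: [0.8, -0.2, -5.0]
width: 0.0377
gripper_force: 25.0
[0.4849 0.1705 0.1495] [ 3.1414  0.0002 -0.5362]
[309.8, 29.0] 0.97 [0.6046 0.1054]
[314.5, 131.7] 0.91 [0.5471 0.1362]
[313.8, 228.5] 0.85 [0.488  0.1721]
```

View pics/w3.png

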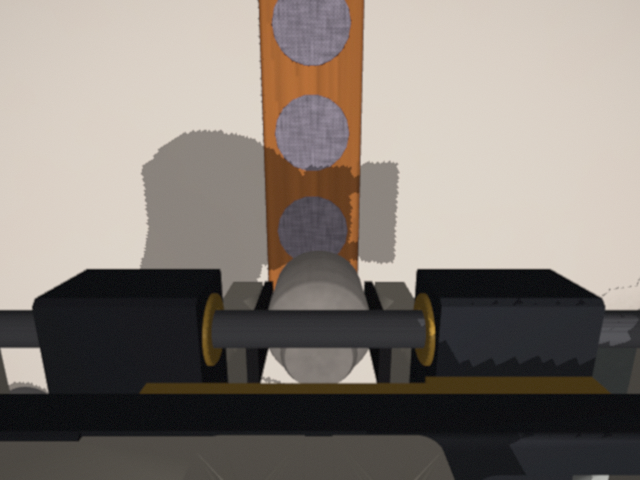

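The 500 hangs upright in the gripper at column 319. Disc 2 is at (312,132) and disc 1 at (313,230), so I need to shift about -3.7 mm in tool y and then lower it.

```bash
python3 -m jog '[[[0,-3.7,0,0,0,0,30],[0,-3.7,50,0,0,0,30],[0,-3.7,95,0,0,0,30],[0,-3.7,115,0,0,0,30],[0,-3.7,124,0,0,0,30],[0,-3.7,124,0,0,0,30],[0,-3.7,124,0,0,0,30]]]'
```

```text
t: 9.7
eef_pos: [0.4876, 0.1753, 0.0264]
ee_rot: [-3.14, -0.001, -0.535]
force: [-0.1, 0.2, -3.3]
width: 0.0379
gripper_force: 25.0
```

```bash
python3 -m jog '[[[0,1.5,0,0,0,0,30],[0,1.5,1,0,0,0,30],[0,1.5,1.5,0,0,0,30],[0,1.5,1.5,0,0,0,30]]]'
```

```text
t: 10.2
eef_pos: [0.4862, 0.1734, 0.0243]
ee_rot: [-3.141, -0.0, -0.535]
force: [-1.2, -0.5, 0.3]
width: 0.0373
gripper_force: 25.0
```

```bash
python3 -m jog '[[[0,0,0,0,0,0,60],[0,0,0,0,0,0,60],[0,0,0,0,0,0,60],[0,0,-20,0,0,0,60],[0,0,-60,0,0,0,60],[0,0,-96,0,0,0,60],[0,0,-96,0,0,0,60],[20,58,-96,0,0,0,60],[40,116,-96,0,0,0,60],[60,174,-96,0,0,0,60],[80,232,-96,0,0,0,60],[94,275,-96,0,0,0,60],[94,275,-96,0,0,0,60],[94,275,-96,0,0,0,60],[94,275,-96,0,0,0,60]]]'
python3 m.py .470 -.136 .042
```

```text
t: 12.08
eef_pos: [0.4271, -0.1104, 0.1199]
ee_rot: [3.141, 0.0, -0.534]
force: [0.2, 0.1, -0.8]
width: 0.0603
gripper_force: 0.0
746 px [318.8 167.6] world mm [ 470.1 -136.5   42. ] tool shift mm 0.0503489009484127 0.0005841229545243444 z 0.11986889978517971
746 px [319.  167.5] world mm [ 470.1 -136.6   42. ] tool shift mm 0.05038188651667666 0.0006708258103157762 z 0.11986889978517971
rot [ 3.1  0.  -0.5]
```

```bash
python3 -m jog '[[[51,0.5,0,0,0,0,60],[51,0.5,0,0,0,0,60],[51,0.5,40,0,0,0,60],[51,0.5,80,0,0,0,60],[51,0.5,114,0,0,0,60],[51,0.5,114,0,0,0,60],[51,0.5,114,0,0,0,60],[51,0.5,114,0,0,0,20],[51,0.5,114,0,0,0,20],[51,0.5,114,0,0,0,20],[51,0.5,114,0,0,0,20],[51,0.5,114,0,0,0,20],[51,0.5,114,0,0,0,20]]]' 20
```

```text
t: 13.75
eef_pos: [0.4708, -0.1375, 0.0064]
ee_rot: [-3.141, -0.001, -0.535]
force: [-0.5, 1.5, 6.4]
width: 0.0276
gripper_force: 20.0
```

```bash
python3 -m jog '[[[0,0,-60,0,0,0,20],[0,0,-120,0,0,0,20],[-8,-30,-144,0,0,0,20],[-23,-86,-144,0,0,0,20],[-38,-142,-144,0,0,0,20],[-53,-198,-144,0,0,0,20],[-66,-250,-144,0,0,0,20],[-73,-276,-144,0,0,0,20],[-73,-276,-144,0,0,0,20],[-73,-276,-144,0,0,0,20],[-73,-276,-144,0,0,0,20],[-73,-276,-80,0,0,0,20],[-73,-276,-80,0,0,0,20],[-73,-276,-80,0,0,0,20]]]'
python3 - <<'E'
from h import *
np.set_printoptions(precision=4,suppress=True)
s=arm.get_state();P=camera_params("wrist");p,d=grab_frame("wrist");cv2.imwrite("pics/w4.png",p)
for r in spot_in("seat_1","wrist"): print(r["uv"],r["confidence"],ray("wrist",r["uv"],.016,P)[:2])
E
```

```text
t: 15.5
eef_pos: [0.5491, 0.1368, 0.0873]
ee_rot: [-3.141, -0.001, -0.535]
force: [0.4, 0.7, -2.1]
width: 0.0276
gripper_force: 20.0
[292.3, 363.3] 0.82 [0.4954 0.1875]
[318.0, 250.5] 0.73 [0.5513 0.1354]
[315.1, 23.9] 0.57 [0.6564 0.0748]
```

View pics/w4.png

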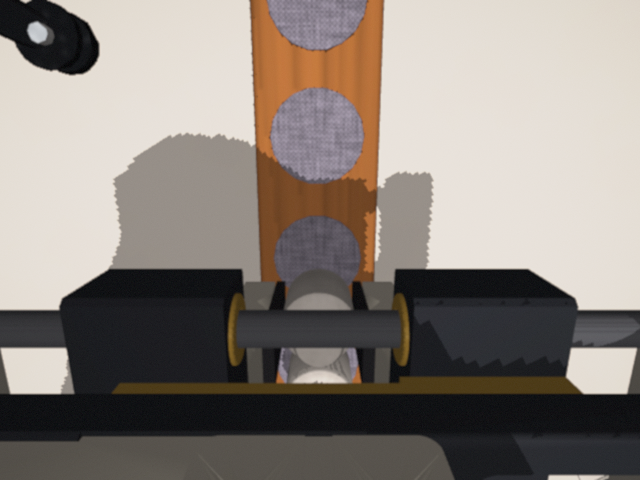

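The 200 hangs at column 319. Disc 2 is at about column 318 and disc 3 at (317,134), so it is aligned; I lower it and release.

```bash
python3 -c "
from h import *
print(ray('wrist',(317,134.5),.016))"
python3 -m jog '[[[0,0,40,0,0,0,20],[0,0,58,0,0,0,20],[0,0,64,0,0,0,20],[0,0,65,0,0,0,20],[0,0,65,0,0,0,20],[0,0,65,0,0,0,20]]]'
```

```text
[0.60932724 0.10294754 0.016     ]
t: 16.35
eef_pos: [0.5492, 0.1376, 0.0224]
ee_rot: [-3.14, -0.001, -0.534]
force: [-0.8, -0.7, 7.4]
width: 0.0276
gripper_force: 20.0
```

```bash
python3 -m jog '[[[0,0,0,0,0,0,55],[0,0,0,0,0,0,55],[0,0,0,0,0,0,55],[0,0,-20,0,0,0,55],[0,0,-60,0,0,0,55],[0,0,-98,0,0,0,55],[0,0,-98,0,0,0,55],[35,50,-98,0,0,0,55],[65,98,-98,0,0,0,55],[98,148,-98,0,0,0,55],[130,196,-98,0,0,0,55],[144,218,-98,0,0,0,55],[144,218,-98,0,0,0,55],[144,218,-98,0,0,0,55],[144,218,-98,0,0,0,55]]]'
python3 m.py .6046 -.149 .034
```

```text
t: 18.23
eef_pos: [0.5611, -0.1229, 0.1188]
ee_rot: [3.141, 0.0, -0.534]
force: [-0.3, 0.8, 0.1]
width: 0.0548
gripper_force: 0.0
382 px [317.3 164.8] world mm [ 605.5 -148.8   34. ] tool shift mm 0.0514468834082957 -0.0002798294397112454 z 0.11883583559316249
382 px [317.1 164.9] world mm [ 605.5 -148.7   34. ] tool shift mm 0.051401360230643484 -0.0003881682049781364 z 0.11883583559316249
rot [ 3.1  0.  -0.5]
```

```bash
python3 -m jog '[[[51.5,0,0,0,0,0,55],[51.5,0,0,0,0,0,55],[51.5,0,40,0,0,0,55],[51.5,0,80,0,0,0,55],[51.5,0,110,0,0,0,55],[51.5,0,115,0,0,0,55],[51.5,0,115,0,0,0,55],[51.5,0,115,0,0,0,14],[51.5,0,115,0,0,0,14],[51.5,0,115,0,0,0,14],[51.5,0,115,0,0,0,14],[51.5,0,115,0,0,0,14],[51.5,0,115,0,0,0,14]]]' 15
```

```text
t: 19.9
eef_pos: [0.6058, -0.1501, 0.0045]
ee_rot: [-3.141, -0.001, -0.535]
force: [-0.6, 1.2, 6.0]
width: 0.0213
gripper_force: 15.0
```

```bash
python3 -m jog '[[[0,0,-60,0,0,0,14],[0,0,-110,0,0,0,14],[-20,-35,-120,0,0,0,14],[-50,-88,-120,0,0,0,14],[-80,-140,-120,0,0,0,14],[-110,-192,-120,0,0,0,14],[-125,-219,-120,0,0,0,14],[-125,-219,-120,0,0,0,14],[-125,-219,-120,0,0,0,14],[-125,-219,-80,0,0,0,14],[-125,-219,-80,0,0,0,14],[-125,-219,-80,0,0,0,14]]]'
python3 - <<'E'
from h import *
p,d=grab_frame("wrist");cv2.imwrite("pics/w5.png",p)
E
```

```text
t: 21.4
eef_pos: [0.61, 0.1012, 0.0849]
ee_rot: [3.141, -0.0, -0.536]
force: [0.6, 0.2, -0.6]
width: 0.0212
gripper_force: 15.0
```

View pics/w5.png

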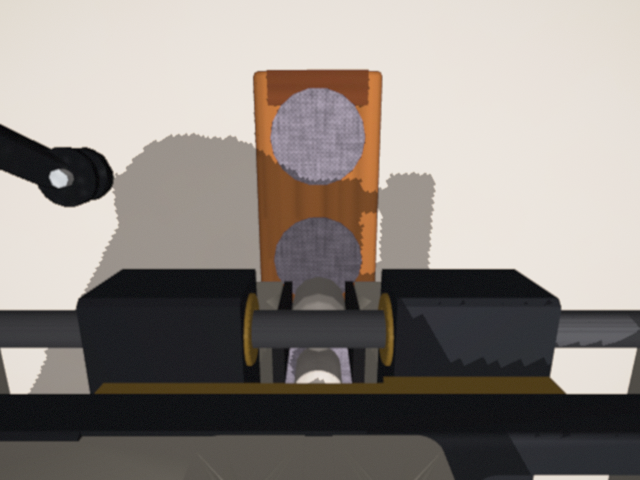

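The 100 hangs at column 319. Disc 3 is at column 318 and disc 4 at (318,136), with the dark strip beyond it, so I lower it.

```bash
python3 -c "
from h import *
print(ray('wrist',(318,136),.016))"
python3 -m jog '[[[0,0,40,0,0,0,14],[0,0,58,0,0,0,14],[0,0,63,0,0,0,14],[0,0,64,0,0,0,14],[0,0,64,0,0,0,14],[0,0,64,0,0,0,14]]]'
```

```text
[0.66883522 0.06685934 0.016     ]
t: 22.2
eef_pos: [0.61, 0.1023, 0.0209]
ee_rot: [-3.141, -0.001, -0.535]
force: [0.8, -0.6, -1.1]
width: 0.0217
gripper_force: 15.0
```

```bash
python3 -m jog '[[[0,0,0.6,0,0,0,14],[0,0,0.6,0,0,0,50],[0,0,0.6,0,0,0,50],[0,0,0.6,0,0,0,50],[0,0,-20,0,0,0,50],[0,0,-60,0,0,0,50],[0,0,-99,0,0,0,50],[0,0,-99,0,0,0,50],[18,56,-99,0,0,0,50],[36,112,-99,0,0,0,50],[54,168,-99,0,0,0,50],[72,224,-99,0,0,0,50],[90,280,-99,0,0,0,50],[108,335,-99,0,0,0,50],[116,359,-99,0,0,0,50],[116,359,-99,0,0,0,50],[116,359,-99,0,0,0,50],[116,359,-99,0,0,0,50]]]'
python3 m.py .570 -.291 .026
```

```text
t: 24.45
eef_pos: [0.5266, -0.265, 0.1189]
ee_rot: [3.142, 0.0, -0.534]
force: [-0.1, -0.0, 0.2]
width: 0.0498
gripper_force: 0.0
215 px [318.8 163.8] world mm [ 570.6 -291.7   26. ] tool shift mm 0.05152634870501459 0.0006436898122895024 z 0.11885808592390287
215 px [318.8 163.8] world mm [ 570.6 -291.7   26. ] tool shift mm 0.05152932538036373 0.0006178828212383969 z 0.11885808592390287
rot [ 3.1  0.  -0.5]
```

```bash
python3 -m jog '[[[51.5,0.5,0,0,0,0,50],[51.5,0.5,0,0,0,0,50],[51.5,0.5,40,0,0,0,50],[51.5,0.5,80,0,0,0,50],[51.5,0.5,110,0,0,0,50],[51.5,0.5,116,0,0,0,50],[51.5,0.5,116,0,0,0,50],[51.5,0.5,116,0,0,0,10],[51.5,0.5,116,0,0,0,10],[51.5,0.5,116,0,0,0,10],[51.5,0.5,116,0,0,0,10],[51.5,0.5,116,0,0,0,10],[51.5,0.5,116,0,0,0,10]]]' 12
```

```text
t: 26.12
eef_pos: [0.5706, -0.2927, 0.0034]
ee_rot: [-3.142, -0.0, -0.535]
force: [-1.0, 0.2, 4.7]
width: 0.0162
gripper_force: 12.0
```

```bash
python3 -m jog '[[[0,0,-60,0,0,0,10],[0,0,-110,0,0,0,10],[-8,-30,-120,0,0,0,10],[-22,-82,-120,0,0,0,10],[-37,-136,-120,0,0,0,10],[-52,-190,-120,0,0,0,10],[-67,-244,-120,0,0,0,10],[-82,-298,-120,0,0,0,10],[-96,-348,-120,0,0,0,10],[-99,-359.5,-120,0,0,0,10],[-99,-359.5,-120,0,0,0,10],[-99,-359.5,-120,0,0,0,10],[-99,-359.5,-80,0,0,0,10],[-99,-359.5,-80,0,0,0,10],[-99,-359.5,-80,0,0,0,10]]]'
python3 - <<'E'
from h import *
p,d=grab_frame("wrist");cv2.imwrite("pics/w6.png",p)
E
```

```text
t: 28.0
eef_pos: [0.6689, 0.0662, 0.0841]
ee_rot: [-3.142, -0.001, -0.536]
force: [-0.9, 0.1, -0.6]
width: 0.0167
gripper_force: 12.0
```

View pics/w6.png

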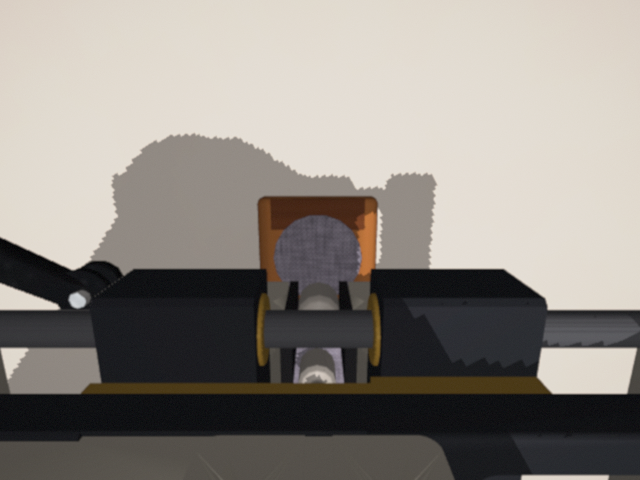

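The 50 hangs at column 318 over disc 4, which is also at column 318, so I lower and release it, then retreat for a check.

```bash
python3 -m jog '[[[0,0,40,0,0,0,10],[0,0,58,0,0,0,10],[0,0,64,0,0,0,10],[0,0,65,0,0,0,10],[0,0,65,0,0,0,10]]]' && python3 -m jog '[[[0,0,0,0,0,0,10],[0,0,0,0,0,0,45],[0,0,0,0,0,0,45],[0,0,0,0,0,0,45],[0,0,-20,0,0,0,45],[0,0,-60,0,0,0,45],[0,0,-120,0,0,0,45],[0,0,-180,0,0,0,45],[-60,0,-230,0,0,0,45],[-120,0,-280,0,0,0,45],[-180,0,-280,0,0,0,45],[-195,0,-280,0,0,0,45],[-195,0,-280,0,0,0,45],[-195,0,-280,0,0,0,45],[-195,0,-280,0,0,0,45]]]'
python3 - <<'E'
from h import *
for c in ("wrist","scene"):
    P=camera_params(c);p,d=grab_frame(c)
    cv2.imwrite(f"pics/{c}9.png",p if c=="wrist" else cv2.resize(p[120:420,130:450],None,fx=1.8,fy=1.8))
    for n in ("seat_1","weight_500","sample_jar","mortar"): print(c,n,[(np.round(r["uv"]),round(r["confidence"],2)) for r in spot_in(n,c)])
    if c=="wrist":
        X=cloud(c,d,P)
        for n,s,h in (("500",(.4879,.1731),.072),("200",(.5483,.1377),.058),("100",(.6087,.1023),.05),("50",(.6691,.0669),.042)):
            m=(np.hypot(X[...,0]-s[0],X[...,1]-s[1])<.03)&(abs(X[...,2]-h)<.004); q=X[m]
            print(n,len(q),(q.mean(0)[:2]-s)*1e3 if len(q) else 0)
E
```

```text
t: 28.68
eef_pos: [0.6691, 0.0673, 0.0191]
ee_rot: [-3.141, -0.001, -0.535]
force: [-1.0, -0.7, 1.6]
width: 0.0166
gripper_force: 12.0
t: 30.55
eef_pos: [0.5011, 0.1661, 0.2974]
ee_rot: [3.14, 0.0, -0.536]
force: [0.7, 0.5, -0.5]
width: 0.0452
gripper_force: 0.0
wrist seat_1 [(array([311., 205.]), 0.87), (array([320.,  89.]), 0.74), (array([317.,  18.]), 0.67), (array([305., 145.]), 0.57)]
wrist weight_500 [(array([318., 216.]), 0.86), (array([318., 151.]), 0.58), (array([317.,   5.]), 0.53)]
wrist sample_jar [(array([605., 195.]), 0.78), (array([322., 219.]), 0.61)]
wrist mortar [(array([318., 149.]), 0.31)]
500 469 [-0.69431918 -0.99490271]
200 270 [-0.58757866 -0.07960797]
100 163 [-0.26849573  0.11630635]
50 8 [-4.9861958   2.54165952]
scene seat_1 [(array([250., 326.]), 0.76), (array([218., 269.]), 0.7), (array([233., 294.]), 0.59), (array([257., 357.]), 0.53)]
scene weight_500 [(array([266., 341.]), 0.86), (array([248., 314.]), 0.81), (array([231., 289.]), 0.59), (array([216., 264.]), 0.45)]
scene sample_jar [(array([401., 262.]), 0.6), (array([218., 271.]), 0.19)]
scene mortar [(array([251., 326.]), 0.75), (array([388., 148.]), 0.6)]
```

View pics/wrist9.png

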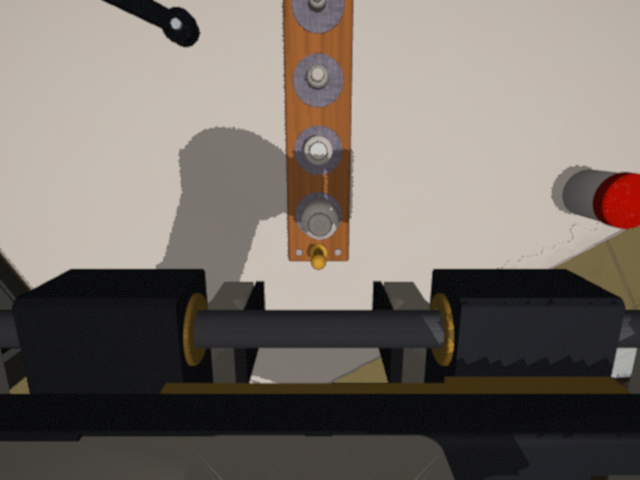

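View pics/scene9.png

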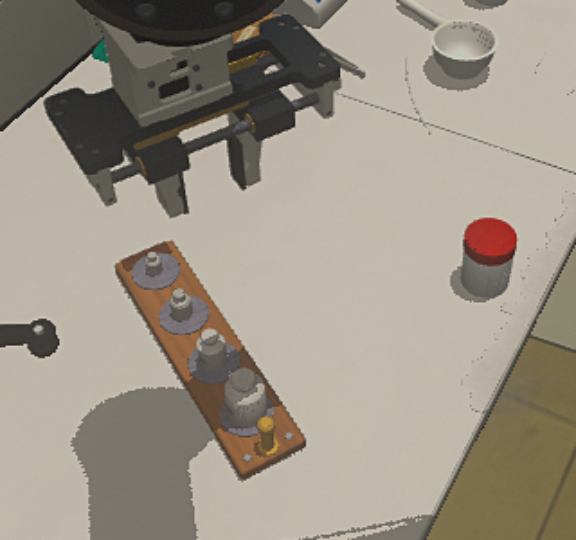

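All four weights stand upright and centred on their discs. They run from the largest by the post to the smallest by the dark strip, at scene crop (246,395), (210,350), (181,305) and (153,264). The jar and mortar have not moved.

```bash
python3 -c "
from station import arm
print(arm.job_done())"
```

```text
the job is handed in; nothing more can be done
None
```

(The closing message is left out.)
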